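Press the second half in a hand-cranked twin tofu press

TASK

Half of the twin pressing box has been pressed: its lid is sunk, the other lid still stands up. Draw the box out of the press, turn it end for end, slide it back in against the back stop so that the raised lid lies under the press plate, then wind the crank clockwise, taking the knob again as often as you must, until it comes to its stop and that lid is pressed in. Leave box and crank so, and do not shift or knock over anything else.

Things in the scene. Friction and masses are not known exactly. Their poses are not given: they have to be found in the camera images.
- press: Hand-cranked tofu press, fixed: beech board 285 x 124 mm, top at z = 12 mm; at its rear a bay with steel columns at x = 0, y = +/-50 mm, a cross-beam (x +/-13, z 106 to 124) and a crank above. Origin: underside of the board, under the screw. x points into the bay (away from the robot at yaw 0), z up; the bay's mouth and the free part of the board (to x = -217 mm) face -x.
- bay_mouth (a point): Mouth of the bay, 45 mm before the screw axis (press x = -45 mm), on the board's top. Between two beech guide cheeks, 24 mm high and 63.5 mm apart (x = -34 to +60 mm), that flare from x = -53 to -34.
- back_stop (a point): Face of the back stop at the end of the bay, 56 mm behind the screw axis (press x = +56 mm), 15 mm above the board's top.
- press_axis (a point): Point on the board's top under the screw (12 mm above the press origin), the centre of the press plate from above. The plate is 44 mm square, 9 mm thick; its underside is 78 mm above the worktop at crank 0 and sinks 10 mm a turn.
- twin_box: Loose beech box, 0.4 to 0.65 kg, body 124 x 60 x 48 mm, two wells at x = +/-32 mm; the plate fits into a well with 4 mm round it. On each end a lug to grip (x = 62 to 88 mm, 26 mm wide in y, z = 12 to 38 mm). Origin: centre of its underside, x along its length. Starts in the bay, sunk lid (+x half) inwards. Home either way round: lug on the back stop, origin at press x = -32 mm.
- lid_raised_top (a point): Centre of the top of the lid that stands up at the start, on the box's -x half (50 mm square white slab); 58 mm above the box's underside while raised (10 mm above the rim), so 70 mm above the worktop when the box stands on the board; passes under the plate while the crank is below 4 rad.
- lid_raised (a joint): How far that lid is pressed into its well: 0 m standing up, about 0.012 m when the press has pressed it (top just below the rim). Stiff (about 35 N); stays where it is left.
- lid_down (a joint): The same for the other lid, on the box's +x half; already pressed (about 0.012 m) at the start.
- crank (a joint): Crank angle, rad: 0 fully up, grows clockwise seen from above, which lowers screw, plate and crank together (10 mm a turn), to a firm stop at 12.88 (2.05 turns). Starts between 0 and 2.7. It takes about 2 to 4 N at the knob and stays where it is left.
- crank_grip (a point): Middle of the crank's upright round knob, 50 mm from the screw axis: black, 22 mm across, 45 mm tall (23 mm below to 22 mm above this point), fixed on the crank arm: it does not swivel, so it rolls out of a grip that does not turn with it. 185 mm above the worktop at crank 0; sinks with the screw. From above at angle (press yaw + 1.35 - crank) about the screw axis: behind the beam at the start.
- mill: Wooden pepper mill, 58 mm across, 150 mm tall, standing left of the press: leave alone. Origin: centre of its underside.
- mug: Mug with a band, 84 mm across, 91 mm tall, standing right of the work near the front edge: leave alone. Origin: its underside.
- onion: Onion on the chopping board at the left, 75 mm: leave alone. Origin: its underside.
- garlic: Garlic bulb on the chopping board at the left, 60 mm: leave alone. Origin: its underside.

How it is judged (in metres and radians):
On the way, in this order (a step that is already met when the one before it is completed fails the run):
1. the box is drawn out of the bay (horizontal distance between twin_box and press_axis above 0.095 m), for 0.1 s.
2. the box stands home against the back stop the other way round, raised lid under the plate (horizontal distance between lid_raised_top and press_axis below 0.007 m and x of twin_box in the frame of press between -0.04 and -0.026 m and z of twin_box in the frame of press below 0.016 m and angle between the x axis of twin_box and the x axis of press, either way round below 0.12 rad and angle between twin_box's own z axis and vertical below 0.06 rad), for 0.2 s.
At the end, for the whole second after the job is handed in: The box stands flat and home in the bay the other way round (lid that stood up within 7 mm of the screw axis, box within 6 mm of fully home), that lid is pressed at least 9.5 mm down, the other is still down, the crank is within 0.5 rad of its stop, all at rest (all of step 2 and value of joint each of lid_raised, lid_down above 0.0095 m and value of joint crank above 12.4 rad and linear speed of twin_box below 0.02 m/s); the robot touches nothing.
It fails at once if the pepper mill is shifted more than 30 mm or knocked over (distance of mill from where it was at the start of the episode above 0.03 m or angle between mill's own z axis and vertical above 0.3 rad).
It fails at once if the mug is shifted more than 30 mm or knocked over (distance of mug from where it was at the start of the episode above 0.03 m or angle between mug's own z axis and vertical above 0.3 rad).
It fails at once if the onion or garlic is shifted more than 30 mm or knocked over (distance of any of onion, garlic from where it was at the start of the episode above 0.03 m).
It also fails if it takes over 72 s, if anything falls off the work surface, if the arm or the gripper's body presses on something with over 40 N, if the wrist force passes 120 N, or if a joint passes its speed limit or range.

ROBOT

A 7-joint arm with a two-finger parallel gripper is mounted at the origin on a cart in front of the work surface, level with it; the furniture and walls round the work are solid. World frame = base frame: x ahead of the robot, y to its left, z up, the work surface at z = 0. Lengths are in mm, angles in degrees, forces in N, time in s.
With the tool pointing down it reaches from about 425 to 925 mm from the base axis. Payload 6.8 kg.
Tool frame: the origin (TCP) lies between the finger pads; the fingertips stand 22 mm ahead of it and the grasp point (between the pads) lies 3 mm ahead of it; z points along the fingers, y is the line along which they close (so a half turn about z gives the same grasp; the last joint's range is limited). The gripper opens to 85 mm and grips with 20 to 120 N. Pads are 22 mm wide; open, the fingers measure 114 mm over their backs; the gripper's body (76 mm by 85 mm) begins 54 mm behind the grasp point. The pads swing forward as they close: fully open they stand 13 mm farther back than shut.
Start: joints at [63.077, 27.33, 1.283, 89.118, -0.659, 63.558, -4.761], TCP at [238.931, -631.315, 253.308] pointing down, gripper open.
Joint ranges: [-169.35, 169.35], [-19.33, 120.38], [-80.79, 83.38], [13.8, 139.57], [-78.32, 258.32], [9.67, 109.79], [-169.56, 169.56]. Speed limits (degrees/s): [136.94, 136.94, 180, 180, 180, 180, 180].

INTERFACE

Orientations are given as a 3x3 rotation matrix whose columns are the frame's x, y, z axes.
In Python, from cell import env gives the robot as it stands.
- The arm moves only by the shell command python3 inch.py 'ROWS' [OPENING]. ROWS is a JSON list of rows, 1 to 5 of them, each an object with the fields sx, sy, sz (the shift in mm), wx, wy, wz (a rotation vector in degrees); a field left out counts as zero; each row shifts and turns the commanded pose from where the row before left it, along the tool's axes as they then stand; what a row does not reach is not made up. A row lasts 1/12 s, in which the tool goes at most 41.7 mm and 7.16 degrees, less where a joint would pass 70% of its speed; a pose out of reach is approached as far as the arm can. OPENING is the finger opening in mm, set as the command begins (- or left out keeps the last). The fingers move at their own pace and stop on an object; the grip force is fixed at half the most. Time passes only in rows, so rows that do not move let the fingers close. It prints the time, the measured TCP pose, the force, the opening and the grip force at its end. Input that does not fit is refused with a message, and nothing moves.
- env.observe(): the state, without advancing time (a new reading comes with each control period).
- env.snapshot(name): name is "scene" or "top"; returns the picture (480x640x3 uint8, blue, green, red); there is no depth.
- env.camera_info(name): a dict with "vfov" (degrees; the focal length in pixels is half the picture's height over the tangent of half this angle, whatever the lens; pixels are square), "cx", "cy" (the principal point, pixels), "rvec" (rotation vector, rad) and "tvec" (3), from world to camera coordinates, as OpenCV has them. Camera axes: x right, y down, z forward; pixel columns grow to the right and rows downward; lengths in mm; the calibration is good to about 2 mm. A picture is of the moment at which its call begins. camera_info takes no time and is no camera call.
- env.close_job(): hands the job in; it is judged then, once.
The state is a dict: "time_s": time; "joints": joint angles; "qd": joint speeds; "joint_efforts": joint torques, N m; "position": TCP position; "tool_rot": TCP orientation; "ft_force": force on the tool from outside, world axes, zero at the start; "torque": the same for the moment, N m; "gripper_width": finger opening in mm; "finger_force": force on a finger pad.
Only numpy, scipy, OpenCV 4.12 (cv2) and the standard library are available. Lean on these libraries where they do the work, as an engineer would, in place of code of your own. Each camera call takes 0.05 s, during which the arm holds its last target. There are 200 camera calls.

## Working session

There is one attempt and no reset: what is moved stays moved. The work goes in short steps, Python scripts to look and compute and a shell command to move; the robot and the scene stay as the last step left them, time stands still between calls to the robot, and variables do not carry over. Pictures are saved under pics/ and viewed, at most 10 in all, crops included, and the job is handed in when it is done.

```bash
ls; mkdir -p pics; python3 - <<'E'
from cell import env
import cv2
for n in("scene","top"):
    cv2.imwrite(f"pics/{n}0.png",env.snapshot(n)); print(n,env.camera_info(n))
o=env.observe(); print(o)
E
```

```text
cell.py
inch.py
pics
  3 cell.py
  5 inch.py
  8 total
scene {'vfov': 51.31429552765703, 'cx': 324.9078465918653, 'cy': 233.66887245963724, 'rvec': array([ 1.42466947, -2.20402688,  0.83992217]), 'tvec': array([ 331.97654959,  403.52958836, 1141.66320336])}
top {'vfov': 56.794003458288145, 'cx': 315.47934217353674, 'cy': 239.14785270431568, 'rvec': array([ 2.12135467, -2.09397727,  0.22023483]), 'tvec': array([ 105.63440943,  568.8853065 , 1384.3930518 ])}
{'time_s': 0.1, 'joints': array([63.07730958, 27.37199951,  1.27899627, 89.16996791, -0.65921564,
       63.55722224, -4.76266905]), 'qd': array([ 0.03044397, -0.11109966,  0.02875969, -0.10427978,  0.09135704,
       -0.00734073, -0.04314298]), 'joint_efforts': array([ 4.38985808e-03, -5.97764075e+01,  1.61382135e+00, -2.81956100e+01,
        1.28454011e-02,  5.03221090e-03, -2.40253189e-05]), 'position': array([ 238.7550538 , -630.85881992,  252.43124681]), 'tool_rot': array([[ 9.35260795e-01,  3.53958765e-01, -6.62038707e-04],
       [ 3.53959369e-01, -9.35259660e-01,  1.46040835e-03],
       [-1.02253763e-04, -1.60019747e-03, -9.99998714e-01]]), 'ft_force': array([ 0.40915016,  0.37879537, -1.04522602]), 'torque': array([ 0.04867736, -0.06019665, -0.01249518]), 'finger_force': 0.0, 'gripper_width': 85.47929058039472}
```
View pics/scene0.png

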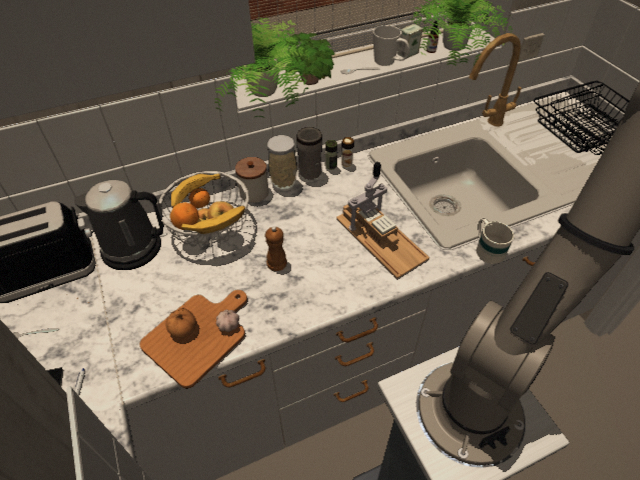

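View pics/top0.png

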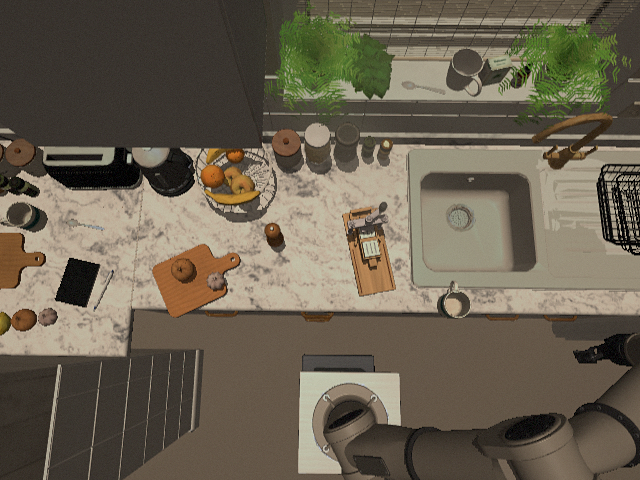

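The scene view shows the press at about (380,235) and the top view shows it at about (370,250), mouth towards the robot. The mill is at top (274,235) and the mug at (456,303). I'll enlarge the press in both views.

```bash
cat > h.py <<'E'
import numpy as np, cv2
from cell import env
def cam(n):
    c=env.camera_info(n); f=240/np.tan(np.radians(c["vfov"]/2))
    K=np.array([[f,0,c["cx"]],[0,f,c["cy"]],[0,0,1.]]); R=cv2.Rodrigues(c["rvec"])[0]
    return K,R,np.asarray(c["tvec"],float)
def proj(n,P):
    K,R,t=cam(n); return cv2.projectPoints(np.atleast_2d(np.float64(P)),R,t,K,None)[0][:,0]
def onz(n,uv,z):
    K,R,t=cam(n); C=-R.T@t; out=[]
    for u,v in np.atleast_2d(uv):
        d=R.T@np.linalg.solve(K,[u,v,1]); out.append(C+d*(z-C[2])/d[2])
    return np.array(out)
def tri(uvs,uvt):
    Ps=[np.c_[K@np.c_[R,t]] if 0 else K@np.c_[R,t] for K,R,t in(cam("scene"),cam("top"))]
    X=cv2.triangulatePoints(Ps[0],Ps[1],np.float64(np.atleast_2d(uvs)).T,np.float64(np.atleast_2d(uvt)).T)
    return (X[:3]/X[3]).T
def crop(im,x,y,w,h,s): return cv2.resize(im[y:y+h,x:x+w],None,fx=s,fy=s,interpolation=cv2.INTER_CUBIC)
E
python3 - <<'E'
from h import *
a=crop(cv2.imread("pics/scene0.png"),330,155,100,120,5)
b=crop(cv2.imread("pics/top0.png"),338,195,60,105,5)
b=cv2.resize(b,(300,525)); a=a
c=np.zeros((600,800,3),np.uint8); c[:600,:500]=a; c[:525,500:]=b
cv2.imwrite("pics/c1.png",c)
E
```

View pics/c1.png

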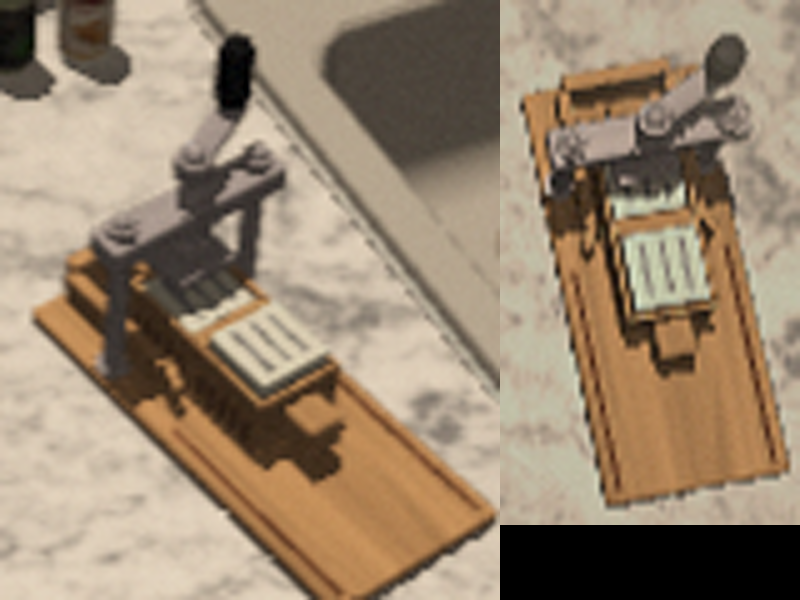

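The crops show board corners, top view approx. (359.6,296.4), (395.6,288.2) and (342.4,214). The raised lid is mid-box, facing the robot. The knob is at top (383,206) and scene (377,164), behind the beam.

```bash
python3 - <<'E'
from h import *
np.set_printoptions(precision=1,suppress=True)
S=lambda p:(np.array(p,float)+.5)/5-.5+[330,155]
T=lambda p:(np.array(p,float)+.5)/5-.5+[338-100,195]
bs=S([(350,600),(497,515),(35,315)]); bt=T([(608,507),(788,466),(522,95)])
print("board tri",tri(bs,bt)); B=onz("top",bt,12); print("board z12",B,onz("scene",bs,12))
ls=S([(212,335),(268,300),(340,355),(262,395)]); lt=T([(620,235),(702,222),(712,300),(633,312)])
L=tri(ls,lt);print("lid",L,L.mean(0),onz("top",lt.mean(0),70),onz("scene",ls.mean(0),70))
kb=tri(S((237,42)),T((727,52)));print("knob top",kb)
sc=tri(S([(196,158),(122,234),(259,158)]),T([(657,118),(572,145),(736,113)]));print("screw,columns",sc)
# colour mask of the board in both views
for n,z in(("top",12),("scene",12)):
    im=cv2.imread(f"pics/{n}0.png"); h=cv2.cvtColor(im,cv2.COLOR_BGR2HSV)
    m=((h[...,0]>7)&(h[...,0]<19)&(h[...,1]>105)&(h[...,2]>50)).astype(np.uint8)
    w=np.zeros_like(m); 
    if n=="top": w[205:305,338:400]=1
    else: w[190:280,330:432]=1
    m=cv2.morphologyEx(m*w,cv2.MORPH_CLOSE,np.ones((5,5)))
    c=max(cv2.findContours(m,cv2.RETR_EXTERNAL,cv2.CHAIN_APPROX_NONE)[0],key=cv2.contourArea)[:,0]
    G=onz(n,c,z)[:,:2].astype(np.float32); r=cv2.minAreaRect(G); print(n,r,cv2.boxPoints(r))
    q=cv2.approxPolyDP(cv2.convexHull(c),2.5,True)[:,0]; print(q.tolist())
E
```

```text
board tri [[ 386.9  -32.5   27.5]
 [ 418.5 -152.3    4.4]
 [ 669.7   23.1    5.2]]
board z12 [[ 389.3  -32.5   12. ]
 [ 417.6 -151.    12. ]
 [ 668.2   24.1   12. ]] [[ 395.5  -41.1   12. ]
 [ 413.7 -147.9   12. ]
 [ 663.6   25.5   12. ]]
lid [[559.3 -36.5  69. ]
 [573.  -86.1  62.9]
 [517.1 -96.2  67.4]
 [510.5 -44.1  63.3]] [540.  -65.7  65.6] [[538.4 -66.   70. ]] [[536.7 -62.6  70. ]]
knob top [[642.9 -86.3 205.8]]
screw,columns [[ 615.7  -50.2  154.2]
 [ 606.    -0.3  122.8]
 [ 628.9 -102.3  122.9]]
top ((544.926513671875, -62.71088409423828), (291.44830322265625, 123.07527923583984), 11.408108711242676) [[ 389.9  -31.2]
 [ 414.3 -151.9]
 [ 699.9  -94.2]
 [ 675.6   26.4]]
[[371, 207], [376, 208], [395, 288], [359, 295], [343, 214]]
scene ((551.348876953125, -60.860923767089844), (307.5529479980469, 128.93849182128906), 11.688817024230957) [[ 387.7  -28.9]
 [ 413.8 -155.1]
 [ 715.   -92.8]
 [ 688.9   33.4]]
[[337, 217], [346, 205], [376, 208], [428, 258], [396, 277]]
```

```bash
cat >> h.py <<'E'
from scipy.spatial.transform import Rotation as Ro
def plan(tgt,yaw,n):
    "row for n equal steps from now: rotation of tool x to yaw (deg), tool down; rotation is listed first, shift in axes after it"
    o=env.observe(); R=o["tool_rot"]; p=o["position"]
    c,s=np.cos(np.radians(yaw)),np.sin(np.radians(yaw)); G=np.array([[c,s,0],[s,-c,0],[0,0,-1]])
    rv=np.degrees(Ro.from_matrix(R.T@G).as_rotvec()); d=G.T@(np.array(tgt)-p)
    print("rot",rv.round(2),"shift",d.round(1),"per row",(d/n).round(2),"| pos",p.round(1),"j",o["joints"].round(1),"F",o["ft_force"].round(1),"w",round(o["gripper_width"],1))
E
python3 - <<'E'
from h import *
np.set_printoptions(precision=1,suppress=True)
S=lambda p:(np.array(p,float)+.5)/5-.5+[330,155]
T=lambda p:(np.array(p,float)+.5)/5-.5+[338-100,195]
a,b=S([(308,432),(342,412),(285,405)]),T([(657,352),(696,347),(655,322)])
print(tri(a,b),onz("top",b,50),onz("scene",a,50))
for n in("top","scene"):
    im=cv2.imread(f"pics/{n}0.png"); h=cv2.cvtColor(im,cv2.COLOR_BGR2HSV)
    m=((h[...,1]<60)&(h[...,2]>150)).astype(np.uint8); w=np.zeros_like(m)
    x,y,W,H=(360,238,22,22) if n=="top" else (371,213,30,23)
    w[y:y+H,x:x+W]=1; m*=w; m=cv2.morphologyEx(m,cv2.MORPH_CLOSE,np.ones((3,3)))
    c=max(cv2.findContours(m,cv2.RETR_EXTERNAL,cv2.CHAIN_APPROX_NONE)[0],key=cv2.contourArea)[:,0]
    r=cv2.minAreaRect(onz(n,c,70)[:,:2].astype(np.float32)); print(n,len(c),r,c.min(0),c.max(0))
for n,uv in(("mill",[(274,238)]),("mug",[(456,303)])): print(n,onz("top",uv,100))
plan([500,-74,253],11.7,16)
E
```

```text
[[486.6 -61.6  48.3]
 [490.3 -86.1  50.1]
 [506.7 -58.8  51.7]] [[486.3 -61.4  50. ]
 [489.9 -86.7  50. ]
 [506.  -60.3  50. ]] [[485.4 -60.7  50. ]
 [490.6 -85.8  50. ]
 [508.6 -58.7  50. ]]
top 55 ((538.2350463867188, -65.22550964355469), (47.7481803894043, 47.61330795288086), 10.358623504638672) [363 240] [379 256]
scene 95 ((540.5928344726562, -73.11634826660156), (86.30120849609375, 70.70113372802734), 65.83735656738281) [371 213] [400 231]
mill [[561.1 244.2 100. ]]
mug [[ 364.2 -320.8  100. ]]
rot [-0.1  0.   9. ] shift [ 368.7 -492.3   -0.6] per row [ 23.1 -30.8  -0. ] | pos [ 238.8 -630.9  252.4] j [63.1 27.4  1.3 89.2 -0.7 63.6 -4.8] F [ 0.4  0.4 -1. ] w 85.5
```

The lug top triangulates at z 48–52 mm (50 expected) and its front edge is 25 mm wide (26 expected). The screw is at about (616,-50), from both the columns and the board, and yaw is about 11.6°. Next I move above the lug.

```bash
python3 inch.py '[{"wz":4.5},{"wz":4.5},{"sx":23,"sy":-31},{"sx":23,"sy":-31},{"sx":23,"sy":-31}]' 70
python3 inch.py '[{"sx":23,"sy":-31},{"sx":23,"sy":-31},{"sx":23,"sy":-31},{"sx":23,"sy":-31},{"sx":23,"sy":-31}]'
python3 inch.py '[{"sx":23,"sy":-31},{"sx":23,"sy":-31},{"sx":23,"sy":-31},{"sx":23,"sy":-31},{"sx":23,"sy":-31}]'
python3 -c "
from h import *
plan([500,-73,42],11.6,6)"
```

```text
time_s: 0.52
position: [287.5, -524.9, 252.5]
tool_rot: [[0.979, 0.202, -0.001], [0.202, -0.979, 0.001], [-0.0, -0.001, -1.0]]
ft_force: [0.5, 0.6, -0.1]
gripper_width: 70.0
finger_force: 0.0
time_s: 0.93
position: [368.9, -349.1, 253.1]
tool_rot: [[0.979, 0.203, -0.0], [0.203, -0.979, 0.0], [-0.0, -0.0, -1.0]]
ft_force: [0.8, 0.3, 0.5]
gripper_width: 69.9
finger_force: 0.0
time_s: 1.35
position: [449.9, -174.1, 253.2]
tool_rot: [[0.979, 0.203, -0.0], [0.203, -0.979, -0.0], [-0.0, 0.0, -1.0]]
ft_force: [0.8, -0.0, -0.5]
gripper_width: 70.2
finger_force: 0.0
rot [0.   0.01 0.12] shift [ 69.4 -89.  211.2] per row [ 11.57 -14.83  35.21] | pos [ 449.9 -174.1  253.2] j [ 24.9   9.8 -12.5 114.1   2.5  56.4 -67.1] F [ 0.8 -0.  -0.5] w 70.2
```

```bash
python3 inch.py '[{"sx":23,"sy":-30,"sz":5},{"sx":23,"sy":-30,"sz":20},{"sx":23,"sy":-29,"sz":25},{"sz":35},{"sz":35}]' 50
python3 -c "
from h import *
plan([500,-73,42],11.6,3)
cv2.imwrite('pics/s1.png',crop(env.snapshot('scene'),330,155,100,120,5))"
```

```text
time_s: 1.77
position: [499.2, -75.1, 134.9]
tool_rot: [[0.978, 0.208, 0.003], [0.208, -0.978, 0.001], [0.003, -0.0, -1.0]]
ft_force: [0.3, -0.8, 0.0]
gripper_width: 49.9
finger_force: 0.0
rot [-0.02 -0.17  0.4 ] shift [ 1.2 -1.9 92.9] per row [ 0.4  -0.62 30.97] | pos [499.2 -75.1 134.9] j [ 14.4  21.2 -15.5 117.5   8.2  42.2 -84.2] F [ 0.3 -0.8  0. ] w 49.9
```

View pics/s1.png

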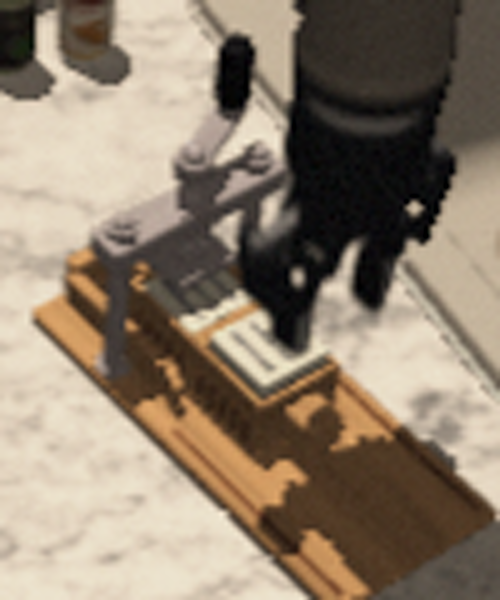

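The view shows the open gripper straddling the lug from above, so I go down and close.

```bash
python3 inch.py '[{"sy":-1,"sz":31},{"sy":-1,"sz":31},{"sz":28},{}]'
python3 inch.py '[{},{},{},{}]' 15
```

```text
time_s: 2.15
position: [493.9, -76.0, 41.8]
tool_rot: [[0.979, 0.203, -0.008], [0.203, -0.979, 0.0], [-0.008, -0.002, -1.0]]
ft_force: [-1.0, -0.5, -0.6]
gripper_width: 50.1
finger_force: 0.0
time_s: 2.48
position: [498.1, -76.0, 47.3]
tool_rot: [[0.979, 0.203, 0.002], [0.203, -0.979, -0.0], [0.002, 0.001, -1.0]]
ft_force: [-2.4, 1.3, 5.4]
gripper_width: 25.1
finger_force: 59.9
```

```bash
python3 inch.py '[{"sx":-6},{"sx":-13},{"sx":-13},{"sx":-13},{"sx":-13}]'
python3 inch.py '[{"sx":-7},{},{}]'
python3 -c "
from h import *
plan([500,-73,42],11.6,3)
cv2.imwrite('pics/s2.png',crop(env.snapshot('top'),338,195,60,105,5))"
```

```text
time_s: 2.9
position: [443.2, -87.7, 47.2]
tool_rot: [[0.979, 0.203, 0.007], [0.203, -0.979, 0.0], [0.007, 0.001, -1.0]]
ft_force: [3.8, 0.2, 2.8]
gripper_width: 24.9
finger_force: 60.3
time_s: 3.15
position: [434.6, -89.7, 47.2]
tool_rot: [[0.979, 0.202, 0.003], [0.202, -0.979, -0.001], [0.003, 0.002, -1.0]]
ft_force: [-1.7, -0.7, 15.8]
gripper_width: 25.2
finger_force: 61.9
rot [ 0.09 -0.16  0.08] shift [67.4 -3.2  5.2] per row [22.46 -1.08  1.74] | pos [434.6 -89.7  47.2] j [ 14.6  25.8 -13.1 128.   12.6  27.2 -86.7] F [-1.7 -0.7 15.8] w 25.2
```

View pics/s2.png

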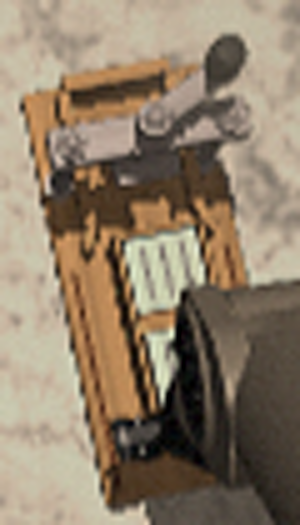

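The view shows the box clear of the bay with the sunk lid in front of the mouth. I release and take the box at its centre.

```bash
python3 inch.py '[{},{},{"sz":-20},{"sz":-30},{"sz":-30}]' 60
python3 inch.py '[{"sx":26},{"sx":26},{"sx":26},{},{}]' 85
python3 -c "
from h import *
plan([511,-74,46],11.6,3)
cv2.imwrite('pics/s3.png',crop(env.snapshot('scene'),340,165,110,120,5))"
```

```text
time_s: 3.62
position: [432.2, -89.1, 125.8]
tool_rot: [[0.979, 0.203, -0.003], [0.203, -0.979, 0.001], [-0.003, -0.001, -1.0]]
ft_force: [1.6, -0.8, 0.3]
gripper_width: 59.9
finger_force: 0.0
time_s: 4.03
position: [510.5, -72.9, 125.3]
tool_rot: [[0.979, 0.204, -0.0], [0.204, -0.979, 0.0], [-0.0, -0.0, -1.0]]
ft_force: [-0.9, -0.1, -0.0]
gripper_width: 85.0
finger_force: 0.0
rot [-0.02  0.    0.17] shift [ 0.3  1.2 79.3] per row [ 0.09  0.39 26.45] | pos [510.5 -72.9 125.3] j [ 14.2  23.  -15.9 116.3   9.2  41.8 -85.5] F [-0.9 -0.1 -0. ] w 85.0
```

View pics/s3.png

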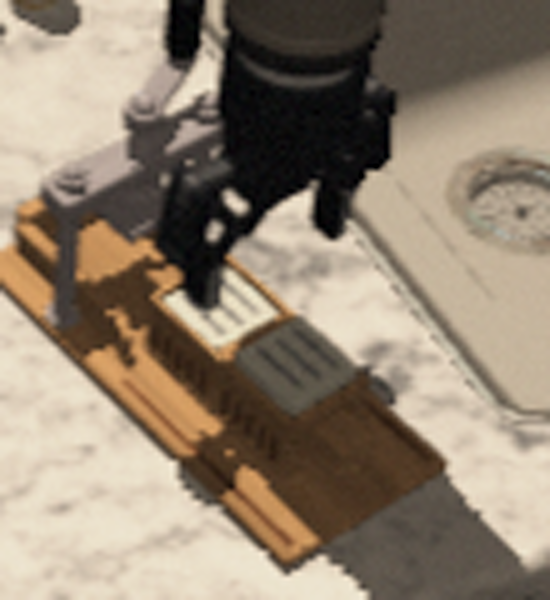

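The box stands straight on the board. The divider between the lids is near scene px (391,232), and I check that against the odometry.

```bash
python3 -c "
from h import *
print(onz('scene',[(391,232)],60), proj('scene',[[511,-74,60]]))"
python3 inch.py '[{"sz":25},{"sz":25},{"sz":20},{"sz":9},{}]'
python3 inch.py '[{},{},{},{},{}]' 50
```

```text
[[508.15195612 -71.64576989  60.        ]] [[391.23136729 231.07001173]]
time_s: 4.5
position: [507.3, -73.6, 44.6]
tool_rot: [[0.979, 0.203, -0.005], [0.203, -0.979, 0.0], [-0.005, -0.001, -1.0]]
ft_force: [-0.1, -0.4, 0.1]
gripper_width: 85.1
finger_force: 0.0
time_s: 4.92
position: [510.7, -73.6, 47.9]
tool_rot: [[0.979, 0.203, 0.002], [0.203, -0.979, -0.001], [0.002, 0.001, -1.0]]
ft_force: [-1.7, -1.8, 6.3]
gripper_width: 58.6
finger_force: 66.4
```

```bash
python3 inch.py '[{"sz":-10},{"sz":-20},{"sx":-10,"sz":-20},{"sx":-15,"sz":-5},{"sx":-15}]'
python3 inch.py '[{"wz":3},{"wz":3},{}]'
python3 -c "
from h import *
plan([511,-74,46],11.6,3)"
```

```text
time_s: 5.33
position: [471.6, -81.4, 103.7]
tool_rot: [[0.979, 0.204, 0.004], [0.204, -0.979, -0.0], [0.004, 0.001, -1.0]]
ft_force: [-0.7, -0.6, -6.0]
gripper_width: 58.9
finger_force: 66.9
time_s: 5.58
position: [470.3, -81.5, 102.1]
tool_rot: [[0.995, 0.098, 0.0], [0.098, -0.995, -0.0], [0.0, 0.0, -1.0]]
ft_force: [-0.1, 0.7, -4.8]
gripper_width: 59.0
finger_force: 66.7
rot [ 0.01 -0.   -5.98] shift [41.4  0.9 56.1] per row [13.79  0.29 18.69] | pos [470.3 -81.5 102.1] j [ 14.4  22.1 -14.3 122.1   9.   36.7 -90.6] F [-0.1  0.7 -4.8] w 59.0
```

```bash
python3 inch.py '[{"wz":-4},{"wz":-7},{"wz":-7},{"wz":-7},{"wz":-7}]'
python3 inch.py '[{"wz":-7},{"wz":-7},{"wz":-7},{"wz":-7},{"wz":-7}]'
python3 inch.py '[{"wz":-7},{"wz":-7},{"wz":-7},{"wz":-7},{"wz":-7}]'
python3 inch.py '[{"wz":-7},{"wz":-7},{"wz":-7},{"wz":-7},{"wz":-7}]'
python3 inch.py '[{"wz":-7},{"wz":-7},{"wz":-7},{"wz":-7},{"wz":-7}]'
python3 inch.py '[{"wz":-7},{"wz":-7},{},{}]'
python3 -c "
from h import *
plan([511,-74,47],191.6,3)"
```

```text
time_s: 6.0
position: [470.7, -81.4, 101.8]
tool_rot: [[0.786, 0.618, -0.0], [0.618, -0.786, -0.0], [-0.0, 0.0, -1.0]]
ft_force: [0.3, -0.1, -4.2]
gripper_width: 59.2
finger_force: 66.6
time_s: 6.42
position: [470.7, -81.5, 101.8]
tool_rot: [[0.289, 0.957, -0.0], [0.957, -0.289, -0.0], [-0.0, -0.0, -1.0]]
ft_force: [0.8, -0.1, -4.8]
gripper_width: 58.9
finger_force: 66.6
time_s: 6.83
position: [470.7, -81.6, 101.8]
tool_rot: [[-0.312, 0.95, -0.0], [0.95, 0.312, -0.0], [-0.0, -0.0, -1.0]]
ft_force: [0.5, -0.2, -5.4]
gripper_width: 59.1
finger_force: 66.6
time_s: 7.25
position: [470.7, -81.8, 101.7]
tool_rot: [[-0.8, 0.6, -0.0], [0.6, 0.8, -0.001], [-0.0, -0.001, -1.0]]
ft_force: [0.3, 0.5, -4.8]
gripper_width: 59.1
finger_force: 66.6
time_s: 7.67
position: [470.7, -81.9, 101.7]
tool_rot: [[-0.999, 0.032, -0.0], [0.032, 0.999, -0.001], [0.0, -0.001, -1.0]]
ft_force: [0.2, 1.3, -6.2]
gripper_width: 59.3
finger_force: 66.6
time_s: 8.0
position: [470.7, -81.7, 101.5]
tool_rot: [[-0.98, -0.2, -0.0], [-0.2, 0.98, 0.0], [0.0, 0.0, -1.0]]
ft_force: [-0.5, 0.8, -5.3]
gripper_width: 59.4
finger_force: 66.6
rot [ 0.01 -0.02 -0.05] shift [-41.1  -0.5  54.5] per row [-13.69  -0.18  18.17] | pos [470.7 -81.7 101.5] j [ 48.5  33.5 -57.8 120.   39.1  47.8  68.5] F [-0.5  0.8 -5.3] w 59.4
```

```bash
python3 inch.py '[{"sx":-15},{"sx":-15,"sz":15},{"sz":20},{"sz":14},{"sz":3}]'
python3 inch.py '[{"sz":2},{}]'
python3 -c "
from h import *
plan([511,-74,47],191.6,3)
cv2.imwrite('pics/s4.png',np.hstack([crop(env.snapshot('scene'),340,165,90,120,5),crop(env.snapshot('top'),338,195,60,120,5)]))"
```

```text
time_s: 8.42
position: [499.0, -75.6, 47.9]
tool_rot: [[-0.98, -0.2, -0.003], [-0.2, 0.98, -0.001], [0.003, 0.0, -1.0]]
ft_force: [-8.0, -3.9, 22.4]
gripper_width: 59.2
finger_force: 70.2
time_s: 8.58
position: [499.8, -75.4, 48.2]
tool_rot: [[-0.98, -0.201, -0.001], [-0.201, 0.98, -0.001], [0.001, -0.001, -1.0]]
ft_force: [0.2, 0.0, -5.1]
gripper_width: 59.3
finger_force: 66.7
rot [-0.06 -0.07  0.01] shift [-11.2  -0.9   1.2] per row [-3.73 -0.3   0.39] | pos [499.8 -75.4  48.2] j [ 42.   39.7 -51.9 118.   45.5  45.   63.3] F [ 0.2  0.  -5.1] w 59.3
```

View pics/s4.png

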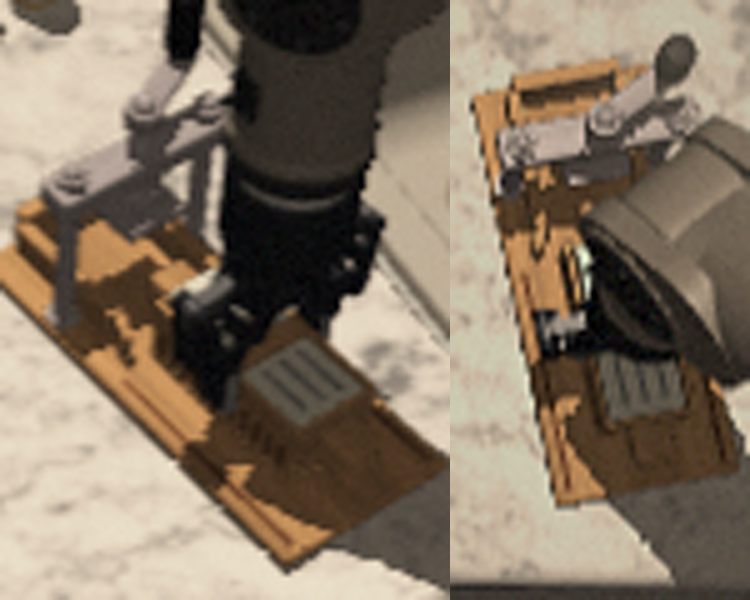

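The box is turned round, with the sunk lid towards the robot and the raised one towards the bay. I slide it in gently by its centre.

```bash
python3 inch.py '[{"sx":-4,"sz":1.5},{"sx":-5},{"sx":-5},{}]'
python3 inch.py '[{"sx":-6},{"sx":-6},{"sx":-5},{},{}]'
```

```text
time_s: 9.02
position: [512.7, -73.0, 47.8]
tool_rot: [[-0.979, -0.202, -0.003], [-0.202, 0.979, -0.004], [0.003, -0.003, -1.0]]
ft_force: [-13.1, -2.8, 23.2]
gripper_width: 58.9
finger_force: 70.7
time_s: 9.43
position: [529.5, -69.2, 47.8]
tool_rot: [[-0.979, -0.202, -0.002], [-0.202, 0.979, -0.003], [0.003, -0.002, -1.0]]
ft_force: [-11.8, -1.0, 18.7]
gripper_width: 59.1
finger_force: 70.1
```

```bash
python3 inch.py '[{},{},{"sz":-20},{"sz":-30},{"sz":-30}]' 80
python3 inch.py '[{"sx":25},{"sx":25},{"sx":25},{},{}]' 50
python3 -c "
from h import *
plan([456,-84.5,46],191.6,3)
cv2.imwrite('pics/s5.png',np.hstack([crop(env.snapshot('scene'),340,165,90,120,5),crop(env.snapshot('top'),338,195,60,120,5)]))"
```

```text
time_s: 9.85
position: [530.6, -68.7, 126.8]
tool_rot: [[-0.979, -0.203, -0.001], [-0.203, 0.979, 0.001], [0.0, 0.001, -1.0]]
ft_force: [0.0, -0.1, 0.0]
gripper_width: 80.2
finger_force: 0.0
time_s: 10.27
position: [456.9, -84.9, 126.4]
tool_rot: [[-0.979, -0.202, 0.001], [-0.202, 0.979, -0.001], [-0.001, -0.001, -1.0]]
ft_force: [0.4, -0.4, 1.0]
gripper_width: 49.7
finger_force: 0.0
rot [-0.07  0.03  0.05] shift [ 0.8  0.6 80.4] per row [ 0.25  0.2  26.79] | pos [456.9 -84.9 126.4] j [ 52.1  30.4 -60.7 120.7  35.8  49.1  71.6] F [ 0.4 -0.4  1. ] w 49.7
```

View pics/s5.png

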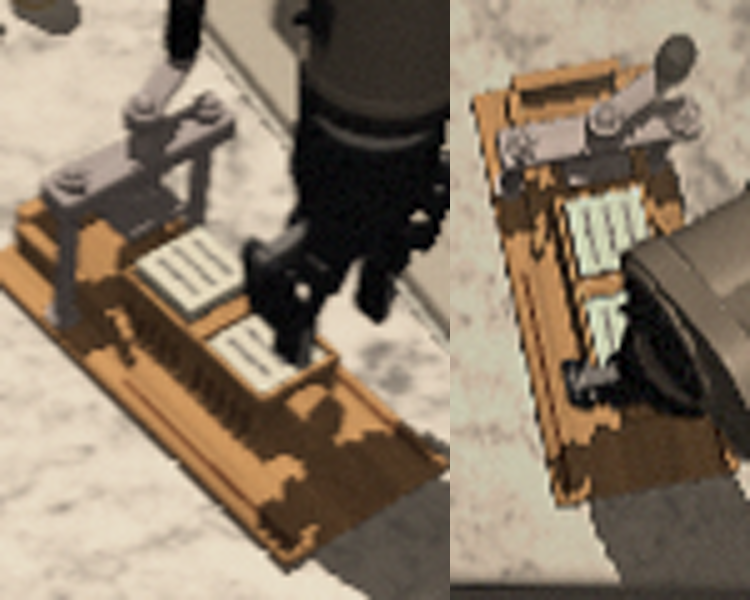

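The box stands square in the mouth, raised lid inwards, and the gripper is above the free lug. I grip it and push.

```bash
python3 inch.py '[{"sz":27},{"sz":27},{"sz":24},{}]'
python3 inch.py '[{},{},{},{}]' 15
python3 inch.py '[{"sx":-8},{"sx":-10},{"sx":-10},{"sx":-8},{}]'
python3 inch.py '[{"sx":-4},{"sx":-4},{"sx":-2},{}]'
```

```text
time_s: 10.7
position: [456.2, -83.6, 44.9]
tool_rot: [[-0.979, -0.204, -0.004], [-0.204, 0.979, 0.002], [0.004, 0.003, -1.0]]
ft_force: [-0.5, -0.4, 1.3]
gripper_width: 49.8
finger_force: 0.0
time_s: 11.03
position: [458.6, -83.9, 49.3]
tool_rot: [[-0.979, -0.204, 0.003], [-0.204, 0.979, 0.0], [-0.003, -0.0, -1.0]]
ft_force: [0.3, 1.4, 2.0]
gripper_width: 24.5
finger_force: 59.5
time_s: 11.45
position: [492.7, -77.0, 48.9]
tool_rot: [[-0.979, -0.203, -0.0], [-0.203, 0.979, -0.001], [0.0, -0.001, -1.0]]
ft_force: [-3.4, -0.3, 2.6]
gripper_width: 24.9
finger_force: 60.7
time_s: 11.78
position: [498.7, -75.8, 48.8]
tool_rot: [[-0.979, -0.203, -0.007], [-0.203, 0.979, -0.004], [0.007, -0.003, -1.0]]
ft_force: [-16.7, -1.5, 23.4]
gripper_width: 24.5
finger_force: 63.3
```

```bash
python3 inch.py '[{"sx":-2},{"sx":-1},{},{}]'
python3 -c "
from h import *
cv2.imwrite('pics/s6.png',np.hstack([crop(env.snapshot('scene'),335,160,90,110,5),crop(env.snapshot('top'),338,195,60,110,5)]))"
```

```text
time_s: 12.12
position: [498.7, -75.8, 48.8]
tool_rot: [[-0.979, -0.203, -0.012], [-0.203, 0.979, -0.007], [0.013, -0.004, -1.0]]
ft_force: [-26.6, -3.6, 34.4]
gripper_width: 24.9
finger_force: 64.8
```

View pics/s6.png

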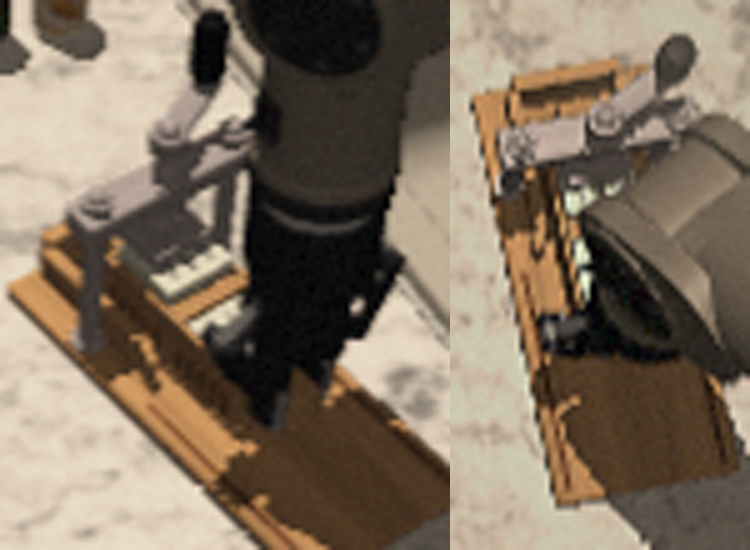

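```bash
python3 inch.py '[{"sx":1},{},{"sz":-30},{"sz":-40},{"sz":-40}]' 50
python3 inch.py '[{"sy":-40,"sz":-20},{"sy":-40,"sz":-20},{"sy":-40},{"sy":-40},{"sy":-40}]'
python3 inch.py '[{"sy":-20},{}]'
python3 -c "
from h import *
s,t=env.snapshot('scene'),env.snapshot('top');cv2.imwrite('pics/S7.png',s);cv2.imwrite('pics/T7.png',t)
cv2.imwrite('pics/s7.png',np.hstack([crop(s,345,175,70,84,7),crop(t,343,200,44,84,7)]))"
```

```text
time_s: 12.63
position: [504.2, -74.3, 159.2]
tool_rot: [[-0.979, -0.204, -0.0], [-0.204, 0.979, 0.001], [0.0, 0.001, -1.0]]
ft_force: [0.8, -1.0, 0.7]
gripper_width: 50.3
finger_force: 0.0
time_s: 13.05
position: [544.6, -267.8, 196.5]
tool_rot: [[-0.979, -0.202, 0.003], [-0.202, 0.979, -0.001], [-0.002, -0.002, -1.0]]
ft_force: [0.5, 0.6, 0.1]
gripper_width: 49.8
finger_force: 0.0
time_s: 13.22
position: [548.1, -292.0, 195.0]
tool_rot: [[-0.981, -0.194, 0.002], [-0.194, 0.981, -0.002], [-0.001, -0.002, -1.0]]
ft_force: [-0.6, 0.1, 0.2]
gripper_width: 50.2
finger_force: 0.0
```

View pics/s7.png

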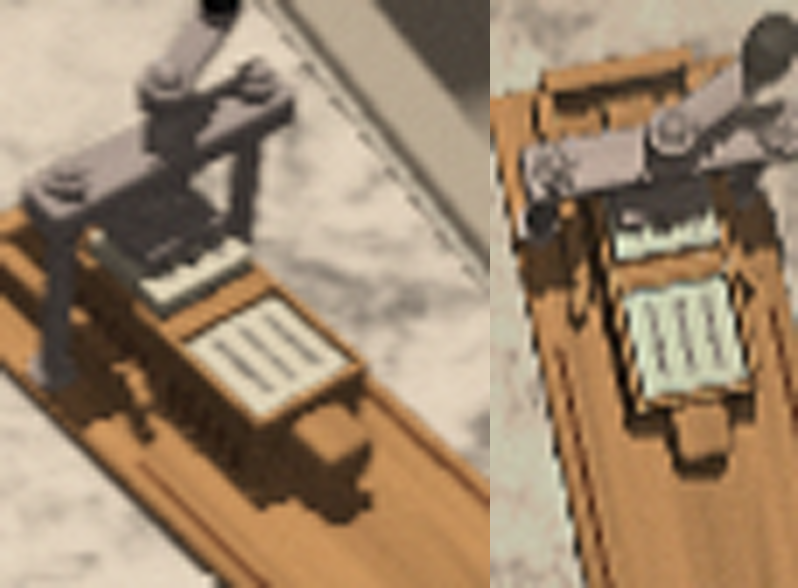

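The box is straight, with the raised lid's front edge peeping out ahead of the plate. I measure from this view how far home it is.

```bash
python3 - <<'E'
from h import *
np.set_printoptions(precision=1,suppress=True)
S=lambda p:(np.array(p,float)+.5)/7-.5+[345,175]
T=lambda p:(np.array(p,float)-[490,0]+.5)/7-.5+[343,200]
y=np.radians(11.6); O=np.array([616.5,-50.5])
def pr(P): d=np.atleast_2d(P)[:,:2]-O; return np.c_[d@[np.cos(y),np.sin(y)],d@[-np.sin(y),np.cos(y)],np.atleast_2d(P)[:,2]]
# scene / top pairs: raised lid front-left top, front-right top; body front-left rim, front-right rim; lug front L,R top; screw centre; columns caps
s=S([(158,303),(250,252),(262,420),(362,362),(330,462),(371,435),(166,85),(64,190),(260,85)])
t=T([(617,262),(720,245),(640,410),(752,385),(680,460),(730,452),(676,128),(552,168),(785,128)])
print(pr(tri(s,t)))
print("z", pr(onz("top",t[:2],70)),pr(onz("scene",s[:2],70)),pr(onz("top",t[2:4],60)),pr(onz("scene",s[2:4],60)),pr(onz("top",t[4:6],50)))
# stop top edge, front
print("stop front",pr(onz("top",T([(540,98),(690,70)]),45)))
E
```

```text
[[ -36.2   26.9   70.6]
 [ -37.8  -21.1   73.3]
 [-105.5   29.4   63. ]
 [-104.4  -24.4   62.4]
 [-130.6   13.9   50.2]
 [-130.8   -8.7   51.7]
 [   1.7   -0.6  149.7]
 [  -0.    52.6  122.2]
 [  -0.4  -52.6  122.8]]
z [[-37.8  25.3  70. ]
 [-38.9 -23.2  70. ]] [[-34.5  27.7  70. ]
 [-34.2 -22.2  70. ]] [[-106.1   28.1   60. ]
 [-104.4  -25.2   60. ]] [[-102.9   28.2   60. ]
 [-102.5  -25.8   60. ]] [[-131.    13.5   50. ]
 [-131.7  -10.1   50. ]]
stop front [[ 52.3  41.   45. ]
 [ 52.3 -32.   45. ]]
```

```bash
python3 - <<'E'
from h import *
np.set_printoptions(precision=1,suppress=True,linewidth=200)
S=lambda p:(np.array(p,float)+.5)/7-.5+[345,175]
T=lambda p:(np.array(p,float)-[490,0]+.5)/7-.5+[343,200]
y=np.radians(11.6); O=np.array([616.5,-50.5]); c,s=np.cos(y),np.sin(y)
def pr(P): d=np.atleast_2d(P)[:,:2]-O; return np.c_[d@[c,s],d@[-s,c],np.atleast_2d(P)[:,2]]
def wd(x,y_,z): return [O[0]+c*x-s*y_,O[1]+s*x+c*y_,z]
print("col foot",pr(onz("scene",S([(55,380)]),12)),pr(onz("top",T([(540,232)]),12)))
for n in("scene","top"):
    K,R,t=cam(n); print(n,"cam at",pr((-R.T@t)[None]))
# V profile along press x (y=0 and y=+-10) as seen at assumed height, rear region, top view
hs=cv2.cvtColor(cv2.imread("pics/T7.png"),cv2.COLOR_BGR2HSV)
h0=cv2.cvtColor(cv2.imread("pics/top0.png"),cv2.COLOR_BGR2HSV)
for nm,H in(("start",h0),("now",hs)):
  for yy in(-8,0,8,20):
    xs=np.arange(16,76,3); p=proj("top",[wd(x,yy,45) for x in xs]).astype(np.float32)
    v=cv2.remap(H[...,2],p[:,0],p[:,1],cv2.INTER_LINEAR).ravel(); print(nm,yy,v)
print("x",xs)
E
```

```text
col foot [[-3.5 54.3 12. ]] [[-4.8 50.5 12. ]]
scene cam at [[-767.6  712.4 1120.6]]
top cam at [[-314.8  223.7 1473.4]]
start -8 [ 82 130 170 154 143 162 169 173 137  96  74  70  65 136 170 179 182 187 192 190]
start 0 [180 184 179 177 163 157 161 165 147 101  71  64  80 129 174 182 160 167 184 191]
start 8 [182 176 174 177 169 151 159 164 126  85  68  62  66 122 163 178 172 178 190 192]
start 20 [182 179 176 178 166 155 157 165 148  96  67  60  84 132 173 180 166 172 184 188]
now -8 [ 84 132 172 158 145 161 170 175 180 152 103  66  63 137 172 184 188 194 197 196]
now 0 [184 189 183 181 170 165 168 175 173 143  93  67  83 133 177 184 166 176 190 195]
now 8 [186 181 180 180 172 160 171 182 190 154  96  60  69 132 169 186 179 183 196 198]
now 20 [187 185 182 183 168 160 162 169 155  95  70  63  87 137 179 185 171 176 189 194]
x [16 19 22 25 28 31 34 37 40 43 46 49 52 55 58 61 64 67 70 73]
```

The box is straight but about 11 mm short of home: lug end at press x = -131, and a gap shows before the stop. The likely cause is my down-force on the outer lug tipping the inner end up so the lid caught the plate. I'll push it the rest of the way with closed fingers on the lug's end, with no down-force.

```bash
python3 inch.py '[{"wz":0.6},{"sx":10,"sy":38},{"sx":10,"sy":38},{"sx":10,"sy":38},{"sx":10,"sy":38}]' 0
python3 inch.py '[{"sy":35},{},{}]'
python3 -c "
from h import *
plan([464.6,-82,50],191.6,5)"
```

```text
time_s: 13.73
position: [478.0, -139.9, 195.4]
tool_rot: [[-0.981, -0.195, 0.0], [-0.195, 0.981, -0.0], [-0.0, -0.0, -1.0]]
ft_force: [0.2, 0.7, 0.1]
gripper_width: -0.3
finger_force: 0.0
time_s: 13.98
position: [471.9, -105.6, 196.0]
tool_rot: [[-0.98, -0.2, 0.001], [-0.2, 0.98, -0.002], [-0.001, -0.002, -1.0]]
ft_force: [1.2, -0.1, -0.5]
gripper_width: 0.2
finger_force: 0.0
rot [-0.1   0.03 -0.09] shift [  2.4  24.6 146. ] per row [ 0.49  4.93 29.2 ] | pos [ 471.9 -105.6  196. ] j [ 58.1  26.4 -65.3 115.   29.   56.8  80. ] F [ 1.2 -0.1 -0.5] w 0.2
```

```bash
python3 inch.py '[{"sx":6,"sy":24.5},{"sz":35},{"sz":40},{"sz":40},{"sz":28}]'
python3 inch.py '[{},{"sx":-5},{"sx":-5},{}]'
python3 inch.py '[{"sx":-3},{"sx":-3},{}]'
python3 inch.py '[{"sx":-3},{"sx":-3},{}]'
```

```text
time_s: 14.4
position: [460.9, -86.5, 49.5]
tool_rot: [[-0.981, -0.193, -0.002], [-0.193, 0.981, -0.0], [0.002, 0.0, -1.0]]
ft_force: [0.5, -0.4, -0.2]
gripper_width: -0.0
finger_force: 0.0
time_s: 14.73
position: [474.8, -83.7, 54.5]
tool_rot: [[-0.981, -0.193, 0.005], [-0.193, 0.981, 0.0], [-0.005, -0.001, -1.0]]
ft_force: [0.1, 0.6, 0.2]
gripper_width: -0.1
finger_force: 0.0
time_s: 14.98
position: [478.4, -83.0, 53.2]
tool_rot: [[-0.981, -0.193, 0.002], [-0.193, 0.981, -0.001], [-0.001, -0.001, -1.0]]
ft_force: [-0.7, -0.1, -0.4]
gripper_width: -0.4
finger_force: 0.0
time_s: 15.23
position: [482.8, -81.9, 52.2]
tool_rot: [[-0.981, -0.193, -0.002], [-0.193, 0.981, -0.001], [0.002, -0.0, -1.0]]
ft_force: [-2.2, -0.3, 1.4]
gripper_width: -0.1
finger_force: 1.8
```

```bash
for i in 1; do python3 inch.py '[{"sx":-3},{"sx":-2},{},{}]'; done
python3 inch.py '[{"sx":-2},{"sx":-2},{},{}]'
```

```text
time_s: 15.57
position: [488.2, -80.7, 52.1]
tool_rot: [[-0.981, -0.193, -0.0], [-0.193, 0.981, 0.0], [0.0, 0.0, -1.0]]
ft_force: [-2.1, 0.7, -1.9]
gripper_width: -0.2
finger_force: 0.9
time_s: 15.9
position: [488.6, -80.6, 51.6]
tool_rot: [[-0.981, -0.193, -0.007], [-0.193, 0.981, -0.002], [0.007, -0.001, -1.0]]
ft_force: [-11.9, -2.0, 7.8]
gripper_width: -0.0
finger_force: 6.2
```

```bash
python3 inch.py '[{"sx":-2},{"sx":-2},{},{}]'
python3 inch.py '[{"sx":8},{"sx":10},{"sz":-30},{"sz":-40},{"sz":-40}]'
python3 inch.py '[{"sy":-40,"sz":-20},{"sy":-40,"sz":-20},{"sy":-40},{"sy":-40},{"sy":-40}]' 40
python3 inch.py '[{},{}]'
python3 - <<'E'
from h import *
np.set_printoptions(precision=1,suppress=True,linewidth=200)
cv2.imwrite("pics/T8.png",env.snapshot("top"));cv2.imwrite("pics/S8.png",env.snapshot("scene"))
y=np.radians(11.6); O=np.array([616.5,-50.5]); c,s=np.cos(y),np.sin(y)
def wd(x,y_,z): return [O[0]+c*x-s*y_,O[1]+s*x+c*y_,z]
def line(xs,y_,z,n,k):
    H=cv2.cvtColor(cv2.imread(k),cv2.COLOR_BGR2HSV); p=proj(n,[wd(x,y_,z) for x in xs]).astype(np.float32)
    return [cv2.remap(H[...,i],p[:,0],p[:,1],cv2.INTER_LINEAR).ravel() for i in(1,2)]
xs=np.arange(28,64,2); print(xs)
for k in("top0","T7","T8"):
  for yy in(-4,4): print(k,"rear",yy,line(xs,yy,45,"top",f"pics/{k}.png")[1])
xs=np.arange(-50,-4,2); print(xs)
for k in("T7","T8"): print(k,"lid front sat",line(xs,2,66,"top",f"pics/{k}.png")[0])
xs=np.arange(-144,-100,2); print(xs)
for k in("T7","T8"): print(k,"lug end V",line(xs,2,50,"top",f"pics/{k}.png")[1])
E
```

```text
time_s: 16.23
position: [488.8, -80.6, 50.8]
tool_rot: [[-0.981, -0.192, -0.014], [-0.192, 0.981, -0.005], [0.015, -0.002, -1.0]]
ft_force: [-22.1, -3.2, 15.4]
gripper_width: -0.0
finger_force: 11.1
time_s: 16.65
position: [478.2, -82.2, 163.3]
tool_rot: [[-0.981, -0.194, -0.0], [-0.194, 0.981, 0.001], [-0.0, 0.001, -1.0]]
ft_force: [1.4, -1.7, 1.0]
gripper_width: -0.1
finger_force: 0.0
time_s: 17.07
position: [516.8, -276.1, 200.7]
tool_rot: [[-0.981, -0.192, 0.003], [-0.192, 0.981, -0.002], [-0.003, -0.002, -1.0]]
ft_force: [0.7, 0.6, -0.2]
gripper_width: 39.6
finger_force: 0.0
time_s: 17.23
position: [516.3, -276.6, 199.4]
tool_rot: [[-0.982, -0.187, 0.002], [-0.187, 0.982, -0.0], [-0.002, -0.0, -1.0]]
ft_force: [-0.5, 1.1, 0.4]
gripper_width: 40.1
finger_force: 0.0
[28 30 32 34 36 38 40 42 44 46 48 50 52 54 56 58 60 62]
top0 rear -4 [141 155 164 169 170 168 146 116  92  71  68  67  71 105 153 170 181 178]
top0 rear 4 [156 137 147 158 169 161 140 111  84  72  64  57  80 118 148 173 178 174]
T7 rear -4 [145 159 166 169 169 170 167 161 132 103  80  67  70 107 159 175 185 183]
T7 rea
[... 180 characters left out ...]
1 160 168 176 179 179 180 181 179 180 183 169 147 154 165 178 179]
[-50 -48 -46 -44 -42 -40 -38 -36 -34 -32 -30 -28 -26 -24 -22 -20 -18 -16 -14 -12 -10  -8  -6]
T7 lid front sat [101 141 136 132 133 134 134  81  37  36  37  39  43  48  50  51  51  50  50  51  46  39  40]
T8 lid front sat [ 35  35  29  26  38  86 139 138 135 133 125 115  84  61  55  48  40  39  40  43  46  47  47]
[-144 -142 -140 -138 -136 -134 -132 -130 -128 -126 -124 -122 -120 -118 -116 -114 -112 -110 -108 -106 -104 -102]
T7 lug end V [148 115  82  64  61  67  85 133 162 174 175 174 173 173 177 178 178 181 166 128 131 143]
T8 lug end V [169 169 169 170 174 148 113  83  68  68  65  72 118 152 171 173 172 173 174 174 176 177]
```

The box is now home: lug end at press x = -120, lid front edge at -26, and no gap left at the stop. Now I locate the knob from the dark masks in both views.

```bash
python3 - <<'E'
from h import *
np.set_printoptions(precision=1,suppress=True,linewidth=200)
O=np.array([616.5,-50.5]); C={}
for n,k,thr in(("top","T8",75),("scene","S8",60)):
    im=cv2.imread(f"pics/{k}.png"); p=proj(n,[642.9,-86.3,185])[0]; x,y=p.astype(int)
    m=np.zeros(im.shape[:2],np.uint8); v=cv2.cvtColor(im,cv2.COLOR_BGR2HSV)[...,2]
    m[y-14:y+14,x-10:x+10]=(v[y-14:y+14,x-10:x+10]<thr)
    l,lab,st,ce=cv2.connectedComponentsWithStats(m); i=1+np.argmax(st[1:,4]); C[n]=ce[i]; print(n,p,st[i],ce[i])
    print(v[y-14:y+14,x-8:x+8:2] if n=="top" else "")
k=tri(C["scene"],C["top"])[0]; d=k[:2]-O; print(k,np.hypot(*d),np.degrees(np.arctan2(d[1],d[0])))
E
```

```text
top [381.8 206.8] [379 204   8   8  30] [381.8 207.8]
[[195 190 196 195 192 194 193 194]
 [191 187 195 195 191 192 193 193]
 [189 195 195 194 194 194 195 184]
 [184 194 194 194 193 192 195 174]
 [189 194 192 195 191 193 195 186]
 [189 195 194 192 195 195 193 192]
 [194 193 194 193 194 191 197 193]
 [194 194 195 196 197 196 194 193]
 [193 194 194 193 197 196 195 196]
 [194 196 195 194 198 172 175 193]
 [198 196 193 196 166  88 105 194]
 [197 191 195 195  71  81  79 202]
 [192 189 188 179  84  93  81 177]
 [172 187 188 129  81  93  83 123]
 [159 192 189  71  73  88  84 163]
 [155 176 176  56  73  83  74 166]
 [150 159 163  62  70  69  72 182]
 [163 149 164  61  74  68  82 174]
 [170 130 181  77  64  62 141 184]
 [172 180 176  81  70  99 193 193]
 [165 176 172  77 104 166 194 196]
 [182 172 173  98 167 190 188 197]
 [178 175 164 123 182 134 159 197]
 [172 169 132 102  81  80 155 175]
 [167 151  69  83  79  78 158 132]
 [164  95  77  83  80 110 145 150]
 [119  79  82 129 101 137 129 159]
 [ 69  78 131 185 109 141 129 163]]
scene [376.6 168.7] [373 162   8  16  90] [376.5 169.5]

[640.8 -85.8 183.5] 42.89161982512242 -55.4176521594126
```

```bash
python3 inch.py '[{"sz":-30,"wz":-7},{"sz":-30,"wz":-7},{"wz":-7},{"wz":-7},{"wz":-7}]' 55
python3 inch.py '[{"wz":-7},{"wz":-7},{"wz":-7},{"wz":-7},{"wz":-3}]'
python3 -c "
from h import *
plan([643,-89.5,255],-99,6)"
```

```text
time_s: 17.75
position: [516.6, -271.6, 260.7]
tool_rot: [[-0.686, -0.727, 0.002], [-0.727, 0.686, -0.002], [-0.0, -0.002, -1.0]]
ft_force: [0.8, -0.2, -0.8]
gripper_width: 55.2
finger_force: 0.0
time_s: 18.17
position: [516.3, -271.6, 259.8]
tool_rot: [[-0.213, -0.977, 0.001], [-0.977, 0.213, -0.0], [-0.0, -0.001, -1.0]]
ft_force: [0.2, -0.6, -0.2]
gripper_width: 54.9
finger_force: 0.0
rot [-0.05  0.   -3.32] shift [-199.7  -96.6    4.8] per row [-33.28 -16.1    0.81] | pos [ 516.3 -271.6  259.8] j [ 73.3  39.1 -76.3  98.4  39.4  74.8 156.3] F [ 0.2 -0.6 -0.2] w 54.9
```

```bash
python3 inch.py '[{"sx":-34,"sy":-14},{"sx":-34,"sy":-14},{"sx":-34,"sy":-14},{"sx":-34,"sy":-14},{"sx":-34,"sy":-14}]'
python3 inch.py '[{"sx":-33,"sy":-14},{},{}]'
python3 -c "
from h import *
plan([643,-89.5,187],-102.3,3)"
```

```text
time_s: 18.58
position: [622.7, -119.9, 260.1]
tool_rot: [[-0.22, -0.975, 0.001], [-0.975, 0.22, -0.0], [0.0, -0.001, -1.0]]
ft_force: [0.2, -0.8, 0.1]
gripper_width: 55.2
finger_force: 0.0
time_s: 18.83
position: [643.5, -88.9, 260.4]
tool_rot: [[-0.215, -0.977, 0.002], [-0.977, 0.215, 0.001], [-0.002, -0.001, -1.0]]
ft_force: [-0.7, 0.1, -1.2]
gripper_width: 55.2
finger_force: 0.0
rot [-0.08  0.09 -0.1 ] shift [ 0.7  0.4 73.4] per row [ 0.24  0.14 24.45] | pos [643.5 -88.9 260.4] j [ 46.5  42.6 -70.8  89.3  40.8  77.6 139. ] F [-0.7  0.1 -1.2] w 55.2
```

```bash
python3 inch.py '[{"sz":28},{"sz":25},{"sz":20},{}]'
python3 inch.py '[{},{},{},{}]' 10
```

```text
time_s: 19.17
position: [640.3, -95.8, 182.3]
tool_rot: [[-0.223, -0.975, -0.006], [-0.975, 0.223, -0.001], [0.002, 0.006, -1.0]]
ft_force: [-0.3, -0.4, -1.0]
gripper_width: 54.5
finger_force: 0.0
time_s: 19.5
position: [644.5, -94.7, 188.7]
tool_rot: [[-0.224, -0.975, 0.004], [-0.975, 0.224, -0.001], [-0.0, -0.004, -1.0]]
ft_force: [2.3, -1.6, 3.5]
gripper_width: 20.8
finger_force: 58.8
```

```bash
python3 inch.py '[{"sx":4.1,"sy":4.5,"sz":0.2,"wz":7},{"sx":4.1,"sy":4.5,"sz":0.2,"wz":7},{"sx":4.1,"sy":4.5,"sz":0.2,"wz":7},{"sx":4.1,"sy":4.5,"sz":0.2,"wz":7},{"sx":4.1,"sy":4.5,"sz":0.2,"wz":7}]'
cat >> h.py <<'E'
def kn():
    o=env.observe(); d=o["position"][:2]-[616.5,-50.5]; a=np.degrees(np.arctan2(d[1],d[0]))
    print("r %.1f ang %.1f yaw %.1f z %.1f"%(np.hypot(*d),a,np.degrees(np.arctan2(o["tool_rot"][1,0],o["tool_rot"][0,0])),o["position"][2]),"F",o["ft_force"].round(1),"j",o["joints"].round(0),"w",round(o["gripper_width"],1),"t",o["time_s"])
E
python3 -c "
from h import *
kn()"
```

```text
time_s: 19.92
position: [614.1, -103.0, 187.7]
tool_rot: [[-0.746, -0.666, 0.001], [-0.666, 0.746, -0.002], [0.001, -0.002, -1.0]]
ft_force: [-5.4, -2.8, 10.0]
gripper_width: 20.8
finger_force: 59.5
r 52.6 ang -92.6 yaw -138.2 z 187.7 F [-5.4 -2.8 10. ] j [ 46.  40. -62.  97.  39.  66. 105.] w 20.8 t 19.9167
```

```bash
for i in 1; do python3 inch.py '[{"sx":4.1,"sy":4.5,"sz":0.1,"wz":7},{"sx":4.1,"sy":4.5,"sz":0.1,"wz":7},{"sx":4.1,"sy":4.5,"sz":0.2,"wz":7},{"sx":4.1,"sy":4.5,"sz":0.2,"wz":7},{"sx":4.1,"sy":4.5,"sz":0.2,"wz":7}]'; python3 -c "from h import *;kn()"; done | grep -E "ang|force"
python3 inch.py '[{"sx":4.1,"sy":4.5,"sz":0.2,"wz":7},{"sx":4.1,"sy":4.5,"sz":0.2,"wz":7},{"sx":4.1,"sy":4.5,"sz":0.2,"wz":7},{"sx":4.1,"sy":4.5,"sz":0.2,"wz":7},{"sx":4.1,"sy":4.5,"sz":0.2,"wz":7}]' >/dev/null; python3 -c "from h import *;kn()"
```

```text
ft_force: [-11.0, -2.4, 14.2]
finger_force: 60.0
r 52.9 ang -127.5 yaw -173.2 z 186.7 F [-11.   -2.4  14.2] j [ 43.  35. -56. 102.  32.  61.  73.] w 20.5 t 20.3333
r 53.4 ang -162.5 yaw 151.9 z 185.7 F [-15.9   1.1  19.5] j [ 37.  30. -49. 105.  26.  58.  40.] w 20.3 t 20.75
```

```bash
python3 inch.py '[{"sx":6.7,"sy":3.1,"sz":-1.5,"wz":7},{"sx":4.1,"sy":4.5,"sz":0.2,"wz":7},{"sx":4.1,"sy":4.5,"sz":0.2,"wz":7},{"sx":4.1,"sy":4.5,"sz":0.2,"wz":7},{"sx":4.1,"sy":4.5,"sz":0.2,"wz":7}]' >/dev/null; python3 -c "from h import *;kn()"
```

```text
r 54.3 ang 162.8 yaw 117.0 z 184.9 F [-0.1  6.1 -3.6] j [ 29.  27. -41. 106.  21.  55.   6.] w 20.5 t 21.1667
```

```bash
python3 inch.py '[{"sx":4.1,"sy":4.5,"sz":0.2,"wz":7},{"sx":4.1,"sy":4.5,"sz":0.2,"wz":7},{"sx":4.1,"sy":4.5,"sz":0.2,"wz":7},{"sx":4.1,"sy":4.5,"sz":0.2,"wz":7},{"sx":4.1,"sy":4.5,"sz":0.2,"wz":7}]' >/dev/null; python3 -c "from h import *;kn()"
python3 inch.py '[{"sx":4.1,"sy":4.5,"sz":0.2,"wz":7},{"sx":4.1,"sy":4.5,"sz":0.2,"wz":7},{"sx":4.1,"sy":4.5,"sz":0.2,"wz":7},{"sx":4.1,"sy":4.5,"sz":0.2,"wz":7},{"sx":4.1,"sy":4.5,"sz":0.2,"wz":7}]' >/dev/null; python3 -c "from h import *;kn()"
```

```text
r 54.3 ang 128.9 yaw 82.1 z 184.1 F [ 3.3  8.2 -5. ] j [ 21.  27. -33. 104.  17.  54. -28.] w 20.7 t 21.5833
r 54.0 ang 94.7 yaw 47.2 z 183.2 F [ 8.2  9.1 -8.9] j [ 13.  28. -25. 101.  14.  54. -61.] w 20.3 t 22.0
```

```bash
python3 inch.py '[{"sx":6.2,"sy":4.6,"sz":1,"wz":7},{"sx":4.1,"sy":4.5,"sz":0.2,"wz":7},{"sx":4.1,"sy":4.5,"sz":0.2,"wz":7},{"sx":4.1,"sy":4.5,"sz":0.2,"wz":7},{"sx":4.1,"sy":4.5,"sz":0.2,"wz":7}]' >/dev/null; python3 -c "from h import *;kn()"
python3 inch.py '[{"sx":4.1,"sy":4.5,"sz":0.2,"wz":7},{"sx":4.1,"sy":4.5,"sz":0.2,"wz":7},{"sx":4.1,"sy":4.5,"sz":0.2,"wz":7},{"sx":4.1,"sy":4.5,"sz":0.2,"wz":7},{"sx":4.1,"sy":4.5,"sz":0.2,"wz":7}]' >/dev/null; python3 -c "from h import *;kn()"
```

```text
r 53.5 ang 59.5 yaw 12.1 z 182.2 F [ 6.9  5.4 -4.2] j [  7.  29. -17.  97.  10.  55. -91.] w 20.6 t 22.4167
r 52.8 ang 24.5 yaw -23.0 z 181.3 F [12.   2.9 -5.7] j [   3.   30.   -8.   94.    5.   55. -120.] w 20.5 t 22.8333
```

```bash
python3 inch.py '[{"sx":5.9,"sy":3.7,"sz":0.5,"wz":7},{"sx":4.1,"sy":4.5,"sz":0.2,"wz":7},{"sx":4.1,"sy":4.5,"sz":0.2,"wz":7},{"sx":4.1,"sy":4.5,"sz":0.2,"wz":7},{"sx":4.1,"sy":4.5,"sz":0.2,"wz":7}]' >/dev/null; python3 -c "from h import *;kn()"
python3 inch.py '[{},{}]' >/dev/null; python3 -c "from h import *;kn()"
```

```text
r 52.5 ang -11.4 yaw -58.1 z 180.2 F [ 6.4 -1.5  0. ] j [  -0.   31.    0.   94.   -0.   55. -148.] w 21.2 t 23.25
r 52.4 ang -11.7 yaw -57.9 z 180.2 F [ 6.9 -1.8 -0.8] j [  -0.   31.    0.   94.   -0.   55. -148.] w 20.4 t 23.4167
```

```bash
python3 inch.py '[{},{},{},{"sz":-20},{"sz":-35}]' 55
python3 inch.py '[{"wz":-3},{"wz":-7},{"wz":-7},{"wz":-7},{"wz":-7}]' >/dev/null
python3 inch.py '[{"wz":-7},{"wz":-7},{"wz":-7},{"wz":-7},{"wz":-7}]' >/dev/null
python3 inch.py '[{"wz":-7},{"wz":-7},{"wz":-7},{"wz":-7},{"wz":-7}]' >/dev/null
python3 inch.py '[{"wz":-7},{"wz":-7},{"wz":-7},{"wz":-7},{"wz":-7}]' >/dev/null
python3 inch.py '[{"wz":-7},{"wz":-7},{"wz":-7},{"wz":-7},{"wz":-7}]' >/dev/null
python3 -c "from h import *;kn()"
python3 inch.py '[{"wz":-7},{"wz":-7},{"wz":-7},{"wz":-7},{"wz":-7}]' >/dev/null
python3 inch.py '[{"wz":-7},{"wz":-7},{"wz":-7},{"wz":-7},{"wz":-7}]' >/dev/null
python3 inch.py '[{"wz":-7},{"wz":-7},{"wz":-7},{"wz":-7},{"wz":-7}]' >/dev/null
python3 -c "from h import *;kn()
env.snapshot('top')
cv2.imwrite('pics/T9.png',env.snapshot('top'))
plan([667.8,-61.1,181],-131,3)"
```

```text
time_s: 23.83
position: [662.3, -60.8, 229.6]
tool_rot: [[0.532, -0.846, -0.009], [-0.846, -0.533, 0.001], [-0.005, 0.007, -1.0]]
ft_force: [0.2, -0.2, 0.7]
gripper_width: 54.7
finger_force: 0.0
r 49.6 ang -12.5 yaw 113.5 z 233.4 F [ 0.  -0.2  0. ] j [ 25.  32. -36.  89.  20.  65.   8.] w 55.2 t 25.9167
r 49.7 ang -12.7 yaw -141.5 z 233.5 F [-0.2 -0.3 -0.1] j [ 38.  40. -59.  88.  35.  72. 102.] w 54.7 t 27.1667
rot [ 5.00e-02 -1.00e-02 -1.08e+01] shift [-2.1 -1.8 52.1] per row [-0.71 -0.61 17.38] | pos [665.  -61.5 233.1] j [ 37.7  40.  -59.   88.4  35.4  72.  101.6] F [ 1.  -0.4  0.2] w 54.9
```

```bash
python3 inch.py '[{"wz":-7},{"wz":-7},{"wz":-7},{"wz":-7},{"wz":-7}]' >/dev/null
python3 inch.py '[{"wz":-7},{"sy":-2},{"sz":22},{"sz":20},{"sz":10}]'
python3 inch.py '[{},{},{},{},{}]' 10 
python3 -c "from h import *;kn()"
```

```text
time_s: 28.1
position: [666.4, -62.3, 179.1]
tool_rot: [[-0.178, -0.984, -0.003], [-0.984, 0.178, -0.001], [0.001, 0.002, -1.0]]
ft_force: [-0.3, -1.1, 1.0]
gripper_width: 55.1
finger_force: 0.0
time_s: 28.52
position: [664.9, -60.9, 182.3]
tool_rot: [[-0.171, -0.985, -0.005], [-0.985, 0.171, -0.001], [0.002, 0.005, -1.0]]
ft_force: [-11.0, -1.1, 3.8]
gripper_width: 20.5
finger_force: 58.9
r 49.5 ang -12.1 yaw -99.9 z 182.3 F [-11.   -1.1   3.8] j [ 40.  47. -65.  91.  44.  72. 137.] w 20.5 t 28.5167
```

```bash
python3 inch.py '[{"sx":6.1,"sy":3.1,"wz":7},{"sx":6.1,"sy":0.6,"sz":0.2,"wz":7},{"sx":6.1,"sy":0.6,"sz":0.2,"wz":7},{"sx":6.1,"sy":0.6,"sz":0.2,"wz":7},{"sx":6.1,"sy":0.6,"sz":0.2,"wz":7}]' >/dev/null; python3 -c "from h import *;kn()"
python3 inch.py '[{"sx":6.1,"sy":0.6,"sz":0.2,"wz":7},{"sx":6.1,"sy":0.6,"sz":0.2,"wz":7},{"sx":6.1,"sy":0.6,"sz":0.2,"wz":7},{"sx":6.1,"sy":0.6,"sz":0.2,"wz":7},{"sx":6.1,"sy":0.6,"sz":0.2,"wz":7}]' >/dev/null; python3 -c "from h import *;kn()"
```

```text
r 49.0 ang -48.0 yaw -135.2 z 181.5 F [-3.2  2.  -1.9] j [ 41.  43. -59.  93.  39.  67. 107.] w 20.6 t 28.9333
r 49.2 ang -83.5 yaw -170.2 z 180.5 F [-1.3  2.7 -4. ] j [ 40.  37. -53.  97.  33.  63.  77.] w 20.5 t 29.35
```

Forces are small, so I continue.

```bash
python3 inch.py '[{"sx":6.1,"sy":0.6,"sz":0.2,"wz":7},{"sx":6.1,"sy":0.6,"sz":0.2,"wz":7},{"sx":6.1,"sy":0.6,"sz":0.2,"wz":7},{"sx":6.1,"sy":0.6,"sz":0.2,"wz":7},{"sx":6.1,"sy":0.6,"sz":0.2,"wz":7}]' >/dev/null; python3 -c "from h import *;kn()"
python3 inch.py '[{"sx":6.1,"sy":0.6,"sz":0.2,"wz":7},{"sx":6.1,"sy":0.6,"sz":0.2,"wz":7},{"sx":6.1,"sy":0.6,"sz":0.2,"wz":7},{"sx":6.1,"sy":0.6,"sz":0.2,"wz":7},{"sx":6.1,"sy":0.6,"sz":0.2,"wz":7}]' >/dev/null; python3 -c "from h import *;kn()"
python3 inch.py '[{"sx":6.1,"sy":0.6,"sz":0.2,"wz":7},{"sx":6.1,"sy":0.6,"sz":0.2,"wz":7},{"sx":6.1,"sy":0.6,"sz":0.2,"wz":7},{"sx":6.1,"sy":0.6,"sz":0.2,"wz":7},{"sx":6.1,"sy":0.6,"sz":0.2,"wz":7}]' >/dev/null; python3 -c "from h import *;kn()"
```

```text
r 49.6 ang -119.0 yaw 154.8 z 179.5 F [-0.7  2.9 -3.7] j [ 37.  32. -46. 101.  27.  58.  46.] w 20.7 t 29.7667
r 50.2 ang -154.0 yaw 119.8 z 178.5 F [ 1.3  3.5 -5.1] j [ 31.  28. -39. 105.  21.  54.  13.] w 20.5 t 30.1833
r 50.8 ang 171.3 yaw 84.8 z 177.6 F [ 2.2  0.6 -5.2] j [ 23.  25. -32. 107.  16.  52. -22.] w 20.7 t 30.6
```

```bash
python3 inch.py '[{"sx":6.1,"sy":0.6,"sz":0.2,"wz":7},{"sx":6.1,"sy":0.6,"sz":0.2,"wz":7},{"sx":6.1,"sy":0.6,"sz":0.2,"wz":7},{"sx":6.1,"sy":0.6,"sz":0.2,"wz":7},{"sx":6.1,"sy":0.6,"sz":0.2,"wz":7}]' >/dev/null; python3 -c "from h import *;kn()"
python3 inch.py '[{"sx":6.1,"sy":0.6,"sz":0.2,"wz":7},{"sx":6.1,"sy":0.6,"sz":0.2,"wz":7},{"sx":6.1,"sy":0.6,"sz":0.2,"wz":7},{"sx":6.1,"sy":0.6,"sz":0.2,"wz":7},{}]' >/dev/null; python3 -c "from h import *;kn()"
python3 inch.py '[{"sx":5.2,"sy":0.5,"sz":0.1,"wz":6},{"sx":5.2,"sy":0.5,"sz":0.1,"wz":6},{}]' >/dev/null; python3 -c "from h import *;kn()"
```

```text
r 51.1 ang 136.9 yaw 49.8 z 176.6 F [ 2.8 -0.7 -5.6] j [ 14.  25. -24. 105.  13.  52. -56.] w 20.6 t 31.0167
r 51.1 ang 109.1 yaw 21.9 z 175.8 F [ 0.4  0.3 -0.7] j [  8.  26. -18. 103.  10.  52. -82.] w 20.5 t 31.4333
r 50.9 ang 97.7 yaw 10.2 z 175.5 F [ 1.3  1.9 -1.2] j [  5.  27. -15. 102.   8.  52. -93.] w 20.6 t 31.6833
```

```bash
python3 inch.py '[{"sx":5.2,"sy":0.5,"sz":0.1,"wz":6},{"sx":5.2,"sy":0.5,"sz":0.1,"wz":6},{}]' >/dev/null; python3 -c "from h import *;kn()"
python3 inch.py '[{"sx":4.4,"sy":0.4,"sz":0.1,"wz":5},{"sx":3.5,"sy":0.4,"sz":0.1,"wz":4},{}]' >/dev/null; python3 -c "from h import *;kn()"
python3 inch.py '[{"sx":2.6,"sy":0.3,"wz":3},{"sx":2.6,"sy":0.3,"wz":3},{}]' >/dev/null; python3 -c "from h import *;kn()"
```

```text
r 50.7 ang 86.1 yaw -1.7 z 175.1 F [ 1.4  1.5 -1.2] j [   3.   27.  -12.  101.    7.   53. -103.] w 20.7 t 31.9333
r 50.6 ang 77.4 yaw -10.6 z 174.9 F [ 2.2  2.7 -0.8] j [   2.   28.  -10.  100.    6.   53. -111.] w 20.6 t 32.1833
r 50.4 ang 71.6 yaw -16.5 z 174.8 F [ 3.9  4.4 -2.3] j [   1.   28.   -9.   99.    5.   53. -116.] w 20.5 t 32.4333
```

```bash
python3 inch.py '[{"sx":2.6,"sy":0.3,"wz":3},{}]' >/dev/null; python3 -c "from h import *;kn()"
python3 inch.py '[{"sx":2.6,"sy":0.3,"wz":3},{}]' >/dev/null; python3 -c "from h import *;kn()"
```

```text
r 50.4 ang 68.6 yaw -19.5 z 174.7 F [ 4.   4.5 -2.5] j [   1.   28.   -8.   99.    5.   53. -119.] w 20.7 t 32.6
r 50.3 ang 66.8 yaw -22.4 z 174.6 F [ 1.3  5.5 -0.3] j [   0.   28.   -7.   98.    4.   53. -121.] w 20.8 t 32.7667
```

```bash
python3 inch.py '[{"sx":2.6,"sy":0.3,"wz":3},{}]' >/dev/null; python3 -c "from h import *;kn()"
python3 inch.py '[{"sx":2.6,"sy":0.3,"wz":2},{}]' >/dev/null; python3 -c "from h import *;kn()"
```

```text
r 50.1 ang 65.9 yaw -25.5 z 174.6 F [-5.2  5.7  4.9] j [  -0.   29.   -7.   98.    4.   54. -124.] w 20.5 t 32.9333
r 49.9 ang 65.0 yaw -27.5 z 174.5 F [-11.5   9.    9.4] j [  -1.   29.   -6.   98.    3.   54. -125.] w 20.7 t 33.1
```

The crank is at its stop: the angle stalls at about 66° while the tangential force climbs. I release, back away and check.

```bash
python3 inch.py '[{"sx":-3},{},{}]' >/dev/null
python3 inch.py '[{},{},{},{"sz":-25},{"sz":-35}]' 60
python3 inch.py '[{"sz":-20},{"sx":-15,"sy":35},{"sx":-15,"sy":35},{"sx":-15,"sy":35},{"sx":-15,"sy":35}]'
python3 inch.py '[{"sy":38},{"sy":38},{"sy":38},{},{}]'
python3 - <<'E'
from h import *
np.set_printoptions(precision=1,suppress=True,linewidth=200)
T,Sc=env.snapshot("top"),env.snapshot("scene"); cv2.imwrite("pics/T10.png",T);cv2.imwrite("pics/S10.png",Sc)
y=np.radians(11.6); O=np.array([616.5,-50.5]); c,s=np.cos(y),np.sin(y)
def wd(x,y_,z): return [O[0]+c*x-s*y_,O[1]+s*x+c*y_,z]
def line(xs,y_,z,k,ch):
    H=cv2.cvtColor(cv2.imread(k),cv2.COLOR_BGR2HSV); p=proj("top",[wd(x,y_,z) for x in xs]).astype(np.float32)
    return cv2.remap(H[...,ch],p[:,0],p[:,1],cv2.INTER_LINEAR).ravel()
xs=np.arange(-136,-104,2)
for k in("T8","T10"): print(k,"lug end V",line(xs,2,50,f"pics/{k}.png",2))
xs=np.arange(28,64,2)
for k in("T8","T10"): print(k,"rear V",line(xs,0,45,f"pics/{k}.png",2))
# knob: dark blob near expected place in both views
C={}
for n,im,thr in(("top",T,100),("scene",Sc,60)):
    x,yy=proj(n,[637,-5,172])[0].astype(int); v=cv2.cvtColor(im,cv2.COLOR_BGR2HSV)[...,2]
    m=np.zeros(v.shape,np.uint8); m[yy-13:yy+11,x-10:x+10]=v[yy-13:yy+11,x-10:x+10]<thr
    l,lab,st,ce=cv2.connectedComponentsWithStats(m); i=1+np.argmax(st[1:,4]); C[n]=ce[i]; print(n,(x,yy),st[i])
k=tri(C["scene"],C["top"])[0]; print("knob",k,np.degrees(np.arctan2(*(k[:2]-O)[::-1])))
kn()
E
```

```text
time_s: 33.77
position: [636.0, -8.7, 231.3]
tool_rot: [[0.884, -0.467, -0.008], [-0.467, -0.884, -0.001], [-0.006, 0.005, -1.0]]
ft_force: [0.0, -0.2, 0.6]
gripper_width: 59.9
finger_force: 0.0
time_s: 34.18
position: [518.3, -104.9, 254.3]
tool_rot: [[0.884, -0.467, 0.0], [-0.467, -0.884, -0.001], [0.001, 0.001, -1.0]]
ft_force: [0.5, -0.6, -0.3]
gripper_width: 59.7
finger_force: 0.0
time_s: 34.6
position: [465.0, -207.0, 254.4]
tool_rot: [[0.882, -0.472, -0.0], [-0.472, -0.882, -0.001], [0.0, 0.001, -1.0]]
ft_force: [0.4, 0.0, 0.1]
gripper_width: 60.0
finger_force: 0.0
T8 lug end V [174 148 113  83  68  68  65  72 118 152 171 173 172 173 174 174]
T10 lug end V [175 149 114  85  69  67  63  71 118 152 172 175 173 173 174 176]
T8 rear V [171 155 135 146 161 167 171 171 171 171 172 173 164 160 170 178 184 177]
T10 rear V [181 177 173 169 164 154 152 161 167 171 173 173 164 160 170 178 187 180]
top (np.int64(354), np.int64(209)) [349 208  10  12  76]
scene (np.int64(351), np.int64(181)) [348 178   7  14  88]
knob [628.1  -0.8 168.2] 76.86922332049741
r 214.2 ang -134.3 yaw -27.8 z 254.3 F [ 0.1  0.6 -0. ] j [  17.   12.   -1.  111.    0.   57. -101.] w 60.1 t 34.7
```

```bash
python3 -c "
from cell import env
print(env.close_job())"
```

```text
the job is handed in; nothing more can be done
None
```

I handed the job in at about 35 s: the box is turned end for end and home against the back stop, and the crank is wound to its stop with the raised lid under the plate. I judged this from force readings and camera pixels, without measuring the lid's depth directly, and the hand-in returned no verdict.

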